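# Clear the way and drag the blue tote to the front of the deep shelf with the hook

## Task

The blue sample tote stands too far back under the reagent shelf to reach by hand; first set the yellow tip box, which stands in its way, aside upright on a free stretch of the white board. Then take the hook from its rest, catch it behind the blue tote's front wall and, without lifting or tipping the tote or touching it with the gripper, drag it out until its front is flush with the board's front edge and it stands square with the shelf. Lay the hook back in its rest the way it lay, and leave the grey tote, the bottle, the dishes and the beaker standing where they are.

Things in the scene. Friction and masses are not known exactly. Their poses are not given: they have to be found in the camera images.
- rack: Fixed reagent shelf on the bench; place and yaw vary. Origin: on the bench under the middle of its lower board's front edge; x points level into the depth, y to the left looking in, z up. Lower board white with grey front edge: x 0 to 400 mm, y -210 to 210, top at z 30. Open in front and at the sides; two uprights at the back corners (x beyond 364, y beyond +-180).
- overhang (a point): Middle of the lower front edge of the upper shelf, in the rack's frame (100, 0, 225) mm. The upper shelf, steel wires in an aluminium frame, covers x 100 to 400 over the whole width; underside at z 225, front rail up to z 260; stock on it stands behind x 325.
- blue_tote: Blue open tote with white-capped vials, under the upper shelf, to be dragged; 0.4 to 0.7 kg. Origin: centre of underside; x to its back, z up. 150 (x) by 100 (y) mm at the rim, 70 high. Front wall: rim x -75 to -67, inner face x -67, rim top z 70. Behind it a free gap, x -67 to -22, 66 deep, 84 broad (y); the vials behind end 60 high.
- blue_tote_front (a point): Middle of the blue tote's front rim, top outer edge: in the tote's frame (-75, 0, 70) mm. This front must come flush with the board's front edge.
- grey_tote: Grey tote with red-capped vials, same size, shape and frame as the blue one, in line with it; must stay.
- bottle: Clear glass reagent bottle, blue cap, 68 mm diameter, 136 mm high, in line with the totes; origin: centre of its underside; must stay.
- dishes: Stack of two lidded Petri dishes, dark red with amber lids, 86 mm diameter, 30 mm high, on the lower board in front of the grey tote; origin: centre of its underside; must stay.
- tip_box_center (a point): Centre (half-way up) of the yellow pipette-tip box with white tip ends on top, 85 (x) by 60 (y) by 45 mm high, 0.15 kg, on the lower board close in front of the blue tote, in its way and partly below the upper shelf. To be set aside on the board, clear of the blue tote's way; the stretch of board in front of the bottle is free.
- beaker: Glass beaker, 72 mm diameter, 85 mm high, on the bench beyond the hook rest; origin: centre of its underside; must stay.
- hook_grip (a point): The hook (0.18 kg), at the centre of its orange handle. x along the rod to the blade, z up as it lies in the rest. Handle x -30 to 30 mm, 16 wide (y), 24 high (z): grasp across the 16, the gripper leaning as it must later to reach in below the upper shelf. Behind it a neck (12 diameter, to x -45) and knob (18, to x -53); in front the rod, 8 diameter, at z 0 to x 122.
- hook_blade (a point): Middle of the blade's lower edge on the side facing the handle; in the hook's frame (118, 0, -30) mm. The blade is a steel plate 4 mm thick (x 118 to 122), 36 wide (y), hanging from the rod to 30 mm below its centre line.
- hook_rest: Fixed grey rest on the bench; place and yaw vary. Origin on the bench. Base plate 150 by 80 mm, 8 high; two V blocks 80 high, 9 thick, 30 mm wide at the mouth, at x -37 (under the hook's neck) and x 65 (under the rod). The hook starts in it level, axes along the rest's, handle centre over the rest's origin, blade to +x hanging clear of the bench.
- rest_seat (a point): Where the centre of the hook's handle lies when the hook is in its rest: 70 mm above the rest's origin.
Mind the look-alikes: they are no part of the job. What is shaped like the blue_tote but black, brown or orange is not meant.

How it is judged:
By the outcome, as a careful person would: the job done as asked, in the order asked, and still so for the second after the job is handed in, with the robot touching nothing.
It also fails if it takes over 72 s, if anything falls off the work surface, if the arm or the gripper's body presses on something with over 40 N, if the wrist force passes 120 N, or if a joint passes its speed limit or range.

## Robot

A 7-joint arm with a two-finger parallel gripper is mounted at the origin on the work surface. World frame = base frame: x ahead of the robot, y to its left, z up, the work surface at z = 0. Lengths are in m, angles in rad, forces in N, time in s.
With the tool pointing down it reaches from about 0.425 to 0.875 m from the base axis. Payload 4.7 kg.
Tool frame: the origin (TCP) lies on the centre line of the jaws, within the pads' length; the fingertips stand 17 mm ahead of it and the grasp point (between the pads) lies 2 mm behind it; z points along the fingers, y is the direction in which the jaws open and shut (so a half turn about z gives the same grasp; the last joint's range is limited). The gripper opens to 87 mm and grips with 3 to 60 N. Pads are 19 mm wide; open, the fingers measure 117 mm over their backs; the gripper's body (75 mm by 190 mm) begins 51 mm behind the grasp point.
Start: joints at [-1.14, 0.321, -0.07, 1.45, 0.023, 1.371, -0.057], TCP at [0.263, 0.594, 0.24] pointing down, gripper open.
Joint ranges: [-2.86, 2.86], [-0.3, 2.09], [-1.38, 1.24], [0.06, 2.45], [-1.56, 4.7], [0.09, 2.05], [-2.69, 2.69]. Speed limits (rad/s): [2.57, 2.57, 3.14, 3.14, 3.14, 3.14, 3.14].

## Interface

Orientations are given as a unit quaternion [w, x, y, z].
In Python, from station import r, vision gives the robot as it stands.
- The arm moves only by the shell command python3 -m handwheel 'ROWS' [FORCE]. ROWS is JSON, a list that holds one entry, the list of rows, each a list of 7 numbers: the turn, a rotation vector about the tool's x, y, z in rad, then the shift along the tool's x, y, z in m, then the closure, from -1 (fully open) to 1 (shut), so that 0 is half open. A call has 1 to 10 rows; each row shifts and turns the pose as measured when the row begins, along the tool's axes as they then stand; what a row does not reach is not made up. A row lasts 1/8 s, in which the tool goes at most 62.5 mm and 10.7 degrees, less where a joint would pass 70% of its speed; a pose out of reach is approached as far as the arm can. A call with a gripper value outside its range is refused whole. The fingers move at their own pace and stop on an object; FORCE is the grip in N (left out, the last holds). Time passes only in rows, so rows that do not move let the fingers close. It gives the time, the measured TCP pose, the force and the opening at its end, in the units of the state.
- r.get_state(): the state, without advancing time (a new reading comes with each control period).
- vision.get_image(name): name is "side" or "top"; returns the picture (400x640x3 uint8, red, green, blue); there is no depth.
- vision.calibration(name): a dict with "fx", "fy", "cx", "cy" (pixels), "k1" (the pictures are not rectified: a ray, as slopes to the right and down, at radius r is drawn at 1 + k1 r^2 times it, then the intrinsics apply), "extrinsics" (4x4, takes a point from world to camera coordinates). Camera axes: x right, y down, z forward; pixel columns grow to the right and rows downward; lengths in m; the calibration is good to about 2 mm. A picture is of the moment at which its call begins. calibration takes no time and is no camera call.
- r.job_done(): hands the job in, once; it reports no verdict.
The state is a dict: "time": time; "joint_positions": joint angles; "qd": joint speeds; "joint_efforts": joint torques, N m; "tcp_pos": TCP position; "eef_rot": TCP orientation; "force": force on the tool from outside, world axes, zero at the start; "moment": the same for the moment, N m; "finger_gap": opening from 0.0 (shut) to 1.0 (fully open).
Only numpy, scipy, OpenCV 4.12 (cv2) and the standard library are available. Lean on these libraries where they do the work, as an engineer would, in place of code of your own. Each camera call takes 0.05 s, during which the arm holds its last target. There are 200 camera calls.

## Working session

There is one attempt and no reset: what is moved stays moved. The work goes in short steps, Python scripts to look and compute and a shell command to move; the robot and the scene stay as the last step left them, time stands still between calls to the robot, and variables do not carry over. Pictures are saved under pics/ and viewed, about 8 in all and at most 12, crops included, and the job is handed in when it is done.

```bash
mkdir -p pics; ls; python3 - <<'E'
from station import r, vision
import cv2
for n in("side","top"):
    im=vision.get_image(n); cv2.imwrite(f"pics/{n}0.png",im[:,:,::-1]); print(n,vision.calibration(n))
s=r.get_state(); print(s)
E
```

```text
pics
side {'fx': 458.5130063474378, 'fy': 458.5130063474378, 'cx': 322.8835538327808, 'cy': 198.45787761307068, 'k1': -0.03756843616332185, 'extrinsics': array([[ 0.91645767, -0.40009674,  0.0052847 , -0.39386154],
       [-0.22998816, -0.53752445, -0.81127856,  0.31575433],
       [ 0.32743057,  0.74228705, -0.58463592,  1.22138639],
       [ 0.        ,  0.        ,  0.        ,  1.        ]])}
top {'fx': 383.7516124189163, 'fy': 383.7516124189163, 'cx': 322.0473051423681, 'cy': 197.6327427638442, 'k1': -0.03022805809308804, 'extrinsics': array([[-0.01444281, -0.99989409,  0.00179098,  0.13856724],
       [-0.98766244,  0.01398675, -0.15597202,  0.50651286],
       [ 0.15593045, -0.00402156, -0.98775985,  1.09106557],
       [ 0.        ,  0.        ,  0.        ,  1.        ]])}
{'time': 0.1, 'joint_positions': array([-1.13991779,  0.32173525, -0.07007849,  1.45153769,  0.02262828,
        1.37079638, -0.05694278]), 'qd': array([ 6.11442199e-04, -2.82079481e-03,  1.17978514e-03, -2.16641439e-03,
        6.70219193e-04,  5.52294795e-05,  4.11677531e-05]), 'joint_efforts': array([-1.23823056e-04, -4.92572987e+01, -4.05759634e-01, -3.13398314e+01,
       -6.41116197e-02,  3.94775870e-02,  8.62745037e-05]), 'tcp_pos': array([0.26300067, 0.59391523, 0.23858736]), 'eef_rot': array([-1.14594880e-04,  2.06891815e-01,  9.78363462e-01, -8.37306504e-04]), 'force': array([-0.45780045,  1.12622047, -0.94004582]), 'moment': array([ 0.03128865,  0.00304434, -0.05488858]), 'finger_gap': 1.0026820643354772}
```

View pics/side0.png

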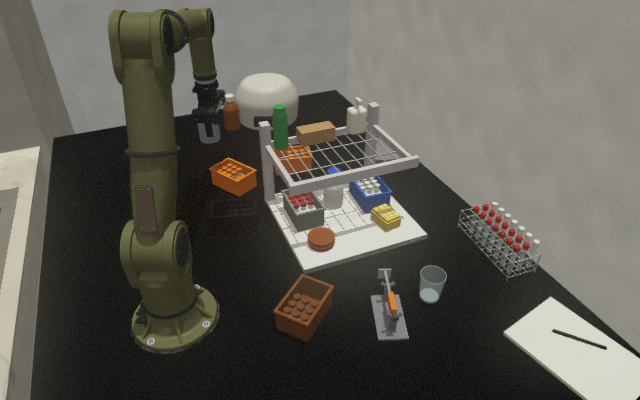

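View pics/top0.png

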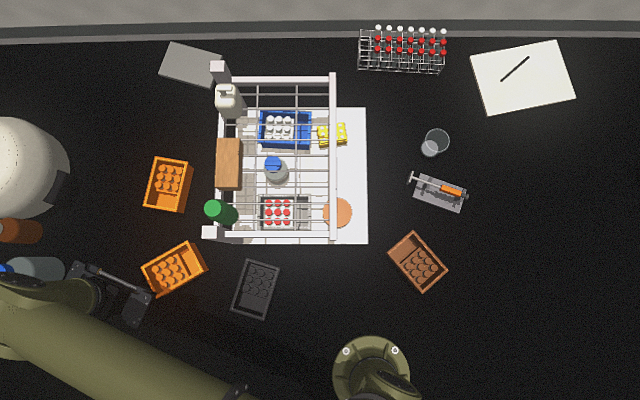

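The side view shows the blue tote at (370,192), the tip box at (386,216) and the hook in its rest at (391,300). In the top view they are at (285,130), (332,133) and (440,190), and the beaker is at (434,141). The look-alikes are orange totes (168,183), (175,265) and (292,160 side), a black one (256,288) and a brown one (417,262). Under the shelf, the tote that is blue with white caps is my target.

```bash
cat > h.py <<'E'
import numpy as np, cv2
from station import r, vision
from scipy.spatial.transform import Rotation as R
C={n:vision.calibration(n) for n in("side","top")}
def proj(n,P):
    c=C[n];E=c["extrinsics"];q=np.atleast_2d(P)@E[:3,:3].T+E[:3,3]
    s=q[:,:2]/q[:,2:];s=s*(1+c["k1"]*(s**2).sum(1,keepdims=True))
    return s*[c["fx"],c["fy"]]+[c["cx"],c["cy"]]
def ray(n,uv):
    c=C[n];E=c["extrinsics"]
    d=(np.array(uv,float)-[c["cx"],c["cy"]])/[c["fx"],c["fy"]];s=d.copy()
    for _ in range(8): s=d/(1+c["k1"]*(s@s))
    return -E[:3,:3].T@E[:3,3], E[:3,:3].T@np.r_[s,1]
def atz(n,uv,z):
    o,d=ray(n,uv);return o+d*(z-o[2])/d[2]
def tri(a,b):
    o1,d1=ray("side",a);o2,d2=ray("top",b)
    t=np.linalg.lstsq(np.c_[d1,-d2],o2-o1,rcond=None)[0];p,q=o1+d1*t[0],o2+d2*t[1]
    return (p+q)/2,np.linalg.norm(p-q)
def crop(n,f,u,v,w,h,k,im=None):
    if im is None: im=vision.get_image(n)[:,:,::-1]
    c=cv2.resize(im[v:v+h,u:u+w],None,fx=k,fy=k,interpolation=cv2.INTER_CUBIC)
    for i in range(0,w,10): cv2.line(c,(i*k,0),(i*k,8 if i%50 else 20),(0,255,0),1)
    for i in range(0,h,10): cv2.line(c,(0,i*k),(8 if i%50 else 20,i*k),(0,255,0),1)
    cv2.imwrite("pics/"+f,c)
def wr(f,R3,o): return None
E
python3 - <<'E'
from h import *
a=cv2.imread("pics/side0.png");b=cv2.imread("pics/top0.png")
crop("side","s1.png",260,150,180,190,3,a)   # 540x570
crop("top","t1.png",200,60,270,190,0 or 3,b) #810
E
python3 -c "
import cv2;a=cv2.imread('pics/t1.png');cv2.imwrite('pics/t1.png',a[:,:800])"
```

```text
(no output)
```

View pics/s1.png

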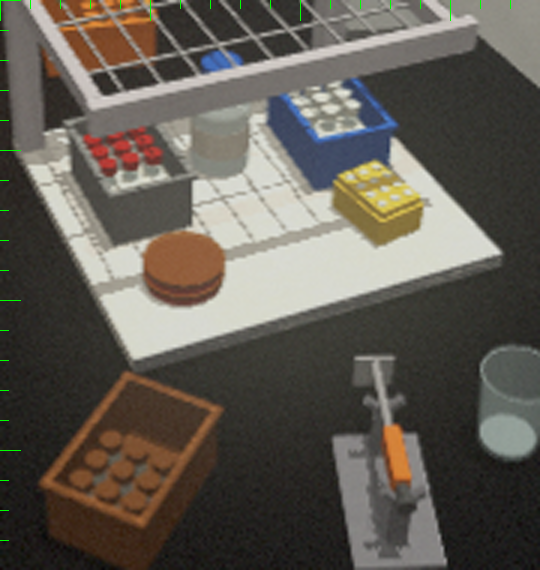

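View pics/t1.png

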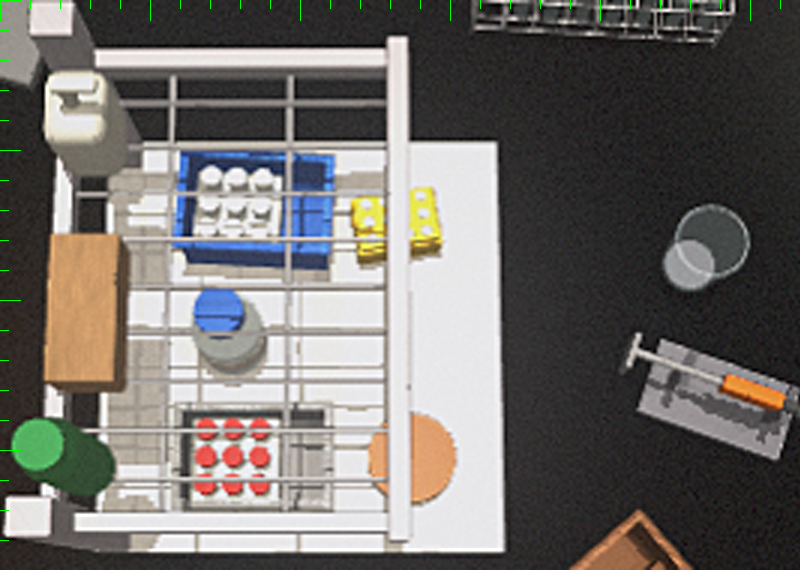

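The crops confirm it: the blue tote with white caps is at top (285,130), with the yellow box right in front at (332,133). In the top view the hook handle is at (451.7,190.3) and its blade at (410.7,177.3). The board's front corners are at (366,107.3) and (368,243.7).

```bash
python3 - <<'E'
from h import *
from scipy.optimize import least_squares
np.set_printoptions(precision=4,suppress=True)
T=lambda x,y:(200+x/3,60+y/3)
S=lambda x,y:(260+x/3,150+y/3)
def fit(obs,x0):
    # obs: list (cam,uv,localxyz)
    def f(p):
        c,s=np.cos(p[2]),np.sin(p[2]);e=[]
        for n,uv,l in obs:
            P=[p[0]+c*l[0]-s*l[1],p[1]+s*l[0]+c*l[1],l[2]]
            e+=list(proj(n,P)[0]-uv)
        return e
    o=least_squares(f,x0,loss="soft_l1");print(o.x,np.degrees(o.x[2]),np.array(f(o.x)).reshape(-1,2).round(1).tolist());return o.x
print("rack");rk=fit([("top",T(498,142),(0,-.21,.03)),("top",T(504,551),(0,.21,.03)),("side",S(501,255),(0,-.21,.03)),("side",S(133,361),(0,.21,.03)),
 ("top",T(410,540),(.1,.21,.26)),("top",T(408,38),(.1,-.21,.26)),("side",S(476,20),(.1,-.21,.26))],[.5,0,1.57])
print("blue");bl=fit([("top",T(334,155),(-.075,-.05,.1)),("top",T(331,268),(-.075,.05,.1)),("top",T(181,152),(.075,-.05,.1)),("side",S(396,125),(-.075,-.05,.1)),("side",S(316,186),(-.07,.046,.03))],[.7,.2,1.57])
print("box");fit([("top",T(433,187),(-.0425,-.03,.075)),("top",T(441,240),(-.0425,.03,.075)),("side",S(372,160),(.0425,-.03,.075)),("side",S(423,206),(-.0425,-.03,.075)),("side",S(381,222),(-.0425,.03,.075)),("side",S(333,180),(.0425,.03,.075)),("side",S(381,244),(-.0425,.03,.03))],[.7,.1,1.57])
print("rest");fit([("top",T(660,340),(.075,-.04,.008)),("top",T(637,410),(.075,.04,.008)),("top",T(781,460),(-.075,.04,.008)),("side",S(333,437),(.075,.04,.008)),("side",S(415,433),(.075,-.04,.008)),("side",S(446,563),(-.075,-.04,.008)),("side",S(355,567),(-.075,.04,.008)),("top",T(632,353),(.12,0,.078)),("side",S(374,357),(.12,0,.074)),("top",T(754,391),(0,0,.082))],[.5,-.2,1.2])
print("dish");print(atz("top",T(412,458),.06)); print("bottle",atz("top",T(219,312),.166)); print("beaker",atz("top",T(713,242),.085))
print(tri(S(397,450),T(755,391)))
E
```

```text
rack
[ 0.58   -0.0041  1.5558] 89.13826532082773 [[-0.5, 0.3], [0.0, 0.7], [0.5, -0.9], [-0.2, -0.3], [0.3, 0.8], [-0.0, -0.7], [1.1, 0.2]]
blue
[0.7034 0.2354 1.5239] 87.31582089684856 [[0.3, 0.4], [-0.0, -3.9], [-0.4, -0.1], [0.1, -0.1], [-1.2, 1.6]]
box
[0.6917 0.0964 1.7675] 101.26816237172217 [[0.6, -0.9], [2.5, 0.6], [-0.1, -0.8], [0.5, -3.1], [0.3, -1.7], [-1.1, -1.2], [-0.9, 1.9]]
rest
[ 0.521  -0.2302  1.2092] 69.28019931354558 [[1.2, -0.1], [1.0, 0.8], [0.0, 0.8], [-0.7, -0.2], [0.4, 0.1], [0.7, 1.1], [-0.2, 1.1], [-2.2, -2.2], [-0.7, -2.5], [-2.7, -1.1]]
dish
[0.4608 0.0881 0.06  ]
bottle [0.5806 0.2605 0.166 ]
beaker [ 0.6641 -0.2069  0.085 ]
(array([ 0.5179, -0.2391,  0.0816]), np.float64(0.00045179215914797866))
```

```bash
cat >> h.py <<'E'
def pose(psi,lean):
    p,l=np.radians([psi,lean]);d=np.array([np.cos(p),np.sin(p),0]);z=np.sin(l)*d-np.cos(l)*np.array([0,0,1])
    y=np.array([np.sin(p),-np.cos(p),0]);return R.from_matrix(np.c_[np.cross(y,z),y,z])
def cur():
    s=r.get_state();q=s["eef_rot"];return np.array(s["tcp_pos"]),R.from_quat(np.r_[q[1:],q[0]]),s
def plan(wps,g=-1,step=.058,ang=9.5,start=None):
    """wps: list of (pos,Rot); prints rows, slerp+line"""
    p,Q,_=cur() if start is None else start
    for P,T in wps:
        P=np.array(P,float);rv=(Q.inv()*T).as_rotvec()
        n=max(1,int(np.ceil(max(np.linalg.norm(P-p)/step,np.degrees(np.linalg.norm(rv))/ang))))
        w=np.round(rv/n,3)
        out=[]
        for i in range(n):
            m=Q.inv().apply((P-p)/(n-i)); out.append([*w.tolist(),*np.round(m,4).tolist(),g])
            p=p+Q.apply(np.round(m,4)); Q=Q*R.from_rotvec(w)
        print(n,str(out).replace(" ","").replace("0.0,","0,"))
    return p,Q
def show():
    p,Q,s=cur();z=Q.as_matrix()
    print("t%.2f"%s["time"],"tcp",p.round(4),"z",z[:,2].round(3),"y",z[:,1].round(3),"F",np.round(s["force"],1),"gap",round(s["finger_gap"],3),"q",np.round(s["joint_positions"],2))
E
python3 - <<'E'
from h import *
p,Q,_=cur()
dh=np.array([np.cos(np.radians(100)),np.sin(np.radians(100)),0])
G=np.array([.6917,.0964,.0536])-.012*dh
T=pose(100,45); z=T.as_matrix()[:,2]
print(G)
plan([([.263,.594,.52],Q),([.60,-.10,.50],T),(G-.12*z,T),(G-.0*z,T)])
E
```

```text
[0.69378378 0.08458231 0.0536    ]
5 [[0,0,0,0,-0.0001,-0.0563,-1],[0,0,0,0,-0.0001,-0.0563,-1],[0,0,0,0,-0.0001,-0.0563,-1],[0,0,0,0,-0,-0.0563,-1],[0,0,0,0,-0.0001,-0.0562,-1]]
14 [[-0.028,0.052,0.066,-0.0421,-0.0356,0.0015,-1],[-0.028,0.052,0.066,-0.0443,-0.0327,-0.0017,-1],[-0.028,0.052,0.066,-0.0462,-0.0296,-0.0049,-1],[-0.028,0.052,0.066,-0.0477,-0.0264,-0.0082,-1],[-0.028,0.052,0.066,-0.0488,-0.0229,-0.0114,-1],[-0.028,0.052,0.066,-0.0496,-0.0193,-0.0145,-1],[-0.028,0.052,0.066,-0.0499,-0.0155,-0.0176,-1],[-0.028,0.052,0.066,-0.0498,-0.0117,-0.0206,-1],[-0.028,0.052,0.066,-0.0493,-0.0078,-0.0234,-1],[-0.028,0.052,0.066,-0.0484,-0.0039,-0.0261,-1],[-0.028,0.052,0.066,-0.0471,-0,-0.0287,-1],[-0.028,0.052,0.066,-0.0454,0.0039,-0.031,-1],[-0.028,0.052,0.066,-0.0433,0.0077,-0.0332,-1],[-0.028,0.052,0.066,-0.0409,0.0114,-0.0351,-1]]
7 [[0,-0.001,0,-0.0288,0.0176,0.0444,-1],[0,-0.001,0,-0.0288,0.0176,0.0445,-1],[0,-0.001,0,-0.0287,0.0176,0.0445,-1],[0,-0.001,0,-0.0287,0.0177,0.0445,-1],[0,-0.001,0,-0.0286,0.0176,0.0446,-1],[0,-0.001,0,-0.0286,0.0177,0.0446,-1],[0,-0.001,0,-0.0285,0.0176,0.0446,-1]]
3 [[0.001,-0.001,0.001,-0.0001,-0.0001,0.04,-1],[0.001,-0.001,0.001,-0,-0,0.04,-1],[0.001,-0.001,0.001,-0,0,0.04,-1]]
```

```bash
python3 -m handwheel '[[[0,0,0,0,0,-0.056,-1],[0,0,0,0,0,-0.056,-1],[0,0,0,0,0,-0.056,-1],[0,0,0,0,0,-0.056,-1],[0,0,0,0,0,-0.056,-1]]]' 20; python3 -m handwheel '[[[-0.028,0.052,0.066,-0.042,-0.036,0.001,-1],[-0.028,0.052,0.066,-0.044,-0.033,-0.002,-1],[-0.028,0.052,0.066,-0.046,-0.03,-0.005,-1],[-0.028,0.052,0.066,-0.048,-0.026,-0.008,-1],[-0.028,0.052,0.066,-0.049,-0.023,-0.011,-1],[-0.028,0.052,0.066,-0.05,-0.019,-0.015,-1],[-0.028,0.052,0.066,-0.05,-0.015,-0.018,-1]]]'; python3 - <<'E'
from h import *
show()
T=pose(100,45)
plan([([.60,-.10,.50],T)])
E
```

```text
time: 0.72
tcp_pos: [0.2628, 0.593, 0.5168]
eef_rot: [-0.002, 0.207, 0.978, -0.009]
force: [-0.4, 1.8, 0.1]
finger_gap: 0.997
time: 1.6
tcp_pos: [0.4348, 0.2446, 0.5083]
eef_rot: [-0.161, 0.422, 0.883, 0.129]
force: [0.7, 0.1, -0.2]
finger_gap: 1.001
t1.60 tcp [0.4348 0.2446 0.5083] z [-0.175  0.364 -0.915] y [0.787 0.61  0.093] F [ 0.7  0.1 -0.2] gap 1.001 q [-0.58  0.01  0.3   1.34 -0.43  1.84  0.29]
7 [[-0.028,0.05,0.065,-0.0491,-0.0116,-0.021,-1],[-0.028,0.05,0.065,-0.0486,-0.0077,-0.0237,-1],[-0.028,0.05,0.065,-0.0477,-0.0039,-0.0262,-1],[-0.028,0.05,0.065,-0.0465,-0.0001,-0.0287,-1],[-0.028,0.05,0.065,-0.0449,0.0037,-0.0309,-1],[-0.028,0.05,0.065,-0.0429,0.0074,-0.0329,-1],[-0.028,0.05,0.065,-0.0405,0.0112,-0.0348,-1]]
```

```bash
python3 -m handwheel '[[[-0.028,0.05,0.065,-0.049,-0.012,-0.021,-1],[-0.028,0.05,0.065,-0.049,-0.008,-0.024,-1],[-0.028,0.05,0.065,-0.048,-0.004,-0.026,-1],[-0.028,0.05,0.065,-0.0465,0,-0.029,-1],[-0.028,0.05,0.065,-0.045,0.004,-0.031,-1],[-0.028,0.05,0.065,-0.043,0.007,-0.033,-1],[-0.028,0.05,0.065,-0.0405,0.011,-0.035,-1]]]'; python3 - <<'E'
from h import *
show()
G=np.array([.6938,.0846,.0536])
T=pose(100,45);z=T.as_matrix()[:,2]
plan([(G-.12*z,T)])
E
```

```text
time: 2.48
tcp_pos: [0.5797, -0.0395, 0.4899]
eef_rot: [-0.278, 0.575, 0.74, 0.212]
force: [1.3, 3.0, -2.5]
finger_gap: 1.001
t2.48 tcp [ 0.5797 -0.0395  0.4899] z [-0.168  0.633 -0.756] y [ 0.968  0.25  -0.006] F [ 1.3  3.  -2.5] gap 1.001 q [ 0.47  0.41 -0.2   1.02 -0.59  2.05  0.34]
7 [[-0.008,0.01,0.008,-0.032,0.0196,0.0385,-1],[-0.008,0.01,0.008,-0.0323,0.0195,0.0384,-1],[-0.008,0.01,0.008,-0.0325,0.0194,0.0382,-1],[-0.008,0.01,0.008,-0.0327,0.0194,0.038,-1],[-0.008,0.01,0.008,-0.033,0.0194,0.0378,-1],[-0.008,0.01,0.008,-0.0332,0.0193,0.0377,-1],[-0.008,0.01,0.008,-0.0334,0.0193,0.0375,-1]]
```

```bash
python3 -m handwheel '[[[-0.008,0.01,0.008,-0.032,0.0195,0.0385,-1],[-0.008,0.01,0.008,-0.032,0.0195,0.0385,-1],[-0.008,0.01,0.008,-0.0325,0.0195,0.038,-1],[-0.008,0.01,0.008,-0.033,0.0195,0.038,-1],[-0.008,0.01,0.008,-0.033,0.0195,0.038,-1]]]'; python3 - <<'E'
from h import *
show()
G=np.array([.6938,.0846,.0536])
T=pose(100,45);z=T.as_matrix()[:,2]
s=plan([(G-.12*z,T)])
plan([(G,T)],start=(*s,0))
E
```

```text
time: 3.1
tcp_pos: [0.6767, -0.0214, 0.233]
eef_rot: [-0.286, 0.595, 0.712, 0.241]
force: [0.5, -0.2, 0.2]
finger_gap: 0.997
t3.10 tcp [ 0.6767 -0.0214  0.233 ] z [-0.12   0.682 -0.721] y [0.984 0.177 0.003] F [ 0.5 -0.2  0.2] gap 0.997 q [ 0.43  0.63 -0.18  1.23 -0.57  1.65  0.5 ]
2 [[-0,0.01,0.002,-0.0269,0.0175,0.0398,-1],[-0,0.01,0.002,-0.0272,0.0175,0.0396,-1]]
3 [[-0,-0,0,0,0,0.04,-1],[-0,-0,0,0,0,0.04,-1],[-0,-0,0,0,0.0001,0.04,-1]]
```

```bash
cat >> h.py <<'E'
def both(f,s,t,k=3):
    # s,t: (u,v,w,h)
    L=[]
    for n,(u,v,w,h) in(("side",s),("top",t)):
        if not w: continue
        crop(n,"_.png",u,v,w,h,k);L.append(cv2.imread("pics/_.png"))
    H=max(a.shape[0] for a in L);L=[cv2.copyMakeBorder(a,0,H-a.shape[0],0,4,cv2.BORDER_CONSTANT) for a in L]
    cv2.imwrite("pics/"+f,cv2.hconcat(L)[:600,:800])
E
python3 -m handwheel '[[[0,0.01,0.002,-0.027,0.0175,0.04,-1],[0,0.01,0.002,-0.027,0.0175,0.04,-1],[0,0,0,0,0,0.04,-1],[0,0,0,0,0,0.02,-1]]]'; python3 - <<'E'
from h import *
show();both("p5.png",(330,150,130,130),(290,80,110,110))
G=np.array([.6938,.0846,.0536])
T=pose(100,45)
plan([(G,T)])
E
```

```text
time: 3.6
tcp_pos: [0.6991, 0.0435, 0.0825]
eef_rot: [-0.297, 0.596, 0.705, 0.243]
force: [-0.5, -0.0, -0.6]
finger_gap: 1.0
t3.60 tcp [0.6991 0.0435 0.0825] z [-0.129  0.697 -0.705] y [ 0.985  0.171 -0.011] F [-0.5 -0.  -0.6] gap 1.0 q [ 0.36  0.78 -0.2   1.31 -0.59  1.42  0.56]
1 [[-0.007,-0.002,-0.009,0.0085,0.0026,0.0499,-1]]
```

View pics/p5.png

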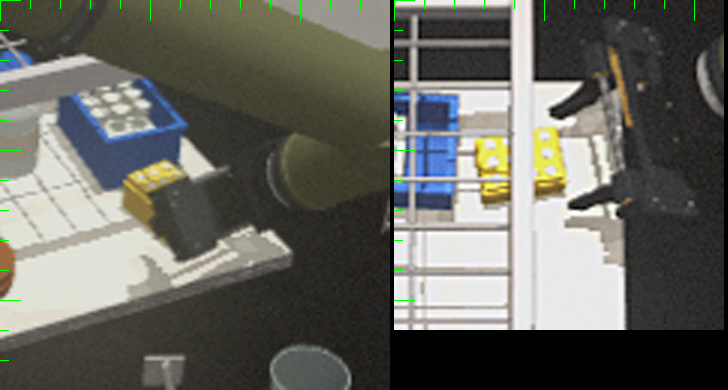

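The open fingers straddle the box in the top crop: tips at (550,113) and (570,207), box front edge from 128 to 195. I'm going in.

```bash
python3 -m handwheel '[[[-0.003,0,-0.004,0.004,0.001,0.025,-1],[-0.003,0,-0.004,0.004,0.001,0.025,-1],[0,0,0,0,0,0,0.6],[0,0,0,0,0,0,0.6],[0,0,0,0,0,0,0.6],[0,0,0,0,0,0,0.6]]]' 20; python3 -c "
from h import *
show()"
```

```text
time: 4.45
tcp_pos: [0.7004, 0.0744, 0.0611]
eef_rot: [-0.285, 0.597, 0.707, 0.249]
force: [-0.1, 0.6, -0.7]
finger_gap: 0.688
t4.45 tcp [0.7004 0.0744 0.0611] z [-0.106  0.693 -0.713] y [0.986 0.164 0.012] F [-0.1  0.6 -0.7] gap 0.688 q [ 0.33  0.78 -0.21  1.37 -0.6   1.33  0.57]
```

```bash
python3 - <<'E'
from h import *
p,Q,_=cur();T=pose(89,45)
a=plan([(p+[0,-.005,.03],Q),([.577,.047,.093],T)],g=.6)
E
```

```text
1 [[0,0,0,0.0175,-0.0005,-0.0249,0.6]]
3 [[-0.04,0.003,0.046,0.0003,-0.0418,-0.0012,0.6],[-0.04,0.003,0.046,-0.0016,-0.0417,-0.0029,0.6],[-0.04,0.003,0.046,-0.0034,-0.0414,-0.0046,0.6]]
```

```bash
python3 -m handwheel '[[[0,0,0,0.009,0,-0.0125,0.6],[0,0,0,0.009,0,-0.0125,0.6],[-0.02,0.001,0.023,0,-0.021,-0.001,0.6],[-0.02,0.001,0.023,0,-0.021,-0.001,0.6],[-0.02,0.001,0.023,-0.002,-0.021,-0.003,0.6],[-0.02,0.001,0.023,-0.002,-0.021,-0.003,0.6],[-0.02,0.001,0.023,-0.003,-0.021,-0.005,0.6],[-0.02,0.001,0.023,-0.003,-0.021,-0.005,0.6]]]' 35; python3 - <<'E'
from h import *
show();p,Q,_=cur();T=pose(89,45)
plan([([.577,.047,.075],T),([.577,.047,.0615],T)],g=.6)
both("p6.png",(280,150,180,130),(300,100,80,130),3)
E
```

```text
time: 5.45
tcp_pos: [0.5772, 0.0365, 0.1054]
eef_rot: [-0.262, 0.66, 0.647, 0.276]
force: [-0.1, -0.3, -1.2]
finger_gap: 0.688
t5.45 tcp [0.5772 0.0365 0.1054] z [ 0.024  0.704 -0.71 ] y [ 1.    -0.024  0.01 ] F [-0.1 -0.3 -1.2] gap 0.688 q [ 0.48  0.46 -0.2   1.78 -0.71  1.24  0.62]
1 [[0.012,0.004,0.002,-0.014,-0.0007,0.029,0.6]]
1 [[0,0,0,-0.0095,-0,0.0096,0.6]]
```

View pics/p6.png

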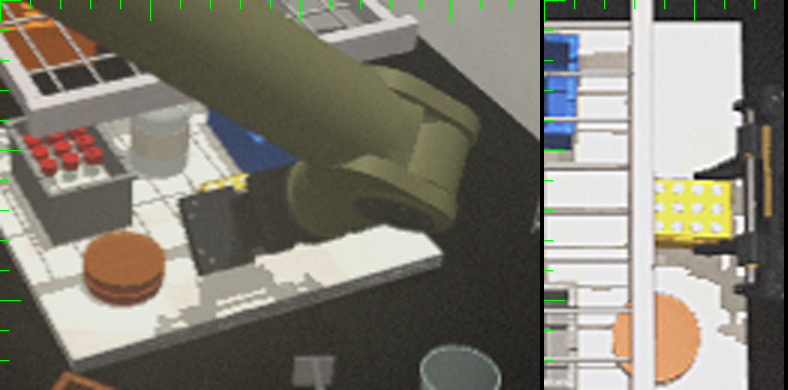

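The box is held level between bottle and dishes (top crop about (690,210)), clear of both. Now I lower it.

```bash
python3 -m handwheel '[[[0.006,0,0,-0.009,0,0.017,0.6],[0.006,0.002,0,-0.009,0,0.017,0.6],[0,0,0,-0.007,0,0.007,0.6],[0,0,0,0,0,0,0.6]]]'; python3 -c "
from h import *
show();p,Q,_=cur()
plan([([p[0],p[1],.0605],Q)],g=.6)"
```

```text
time: 6.05
tcp_pos: [0.5795, 0.0489, 0.0601]
eef_rot: [-0.269, 0.657, 0.649, 0.274]
force: [-1.0, -1.9, 2.2]
finger_gap: 0.693
t6.05 tcp [0.5795 0.0489 0.0601] z [ 0.011  0.71  -0.704] y [ 1.    -0.013  0.002] F [-1.  -1.9  2.2] gap 0.693 q [ 0.47  0.53 -0.21  1.79 -0.72  1.18  0.66]
1 [[0,0,0,0.0003,0,-0.0003,0.6]]
```

```bash
python3 -m handwheel '[[[0,0,0,0,0,0,-0.7],[0,0,0,0,0,0,-0.7],[0,0,0,0,0,-0.03,-0.7],[0,0,0,0,0,-0.05,-0.7],[0,0,0,0,0,-0.055,-0.7]]]'; python3 - <<'E'
from h import *
show()
# segment orange handle in both for hook location
for n in("side","top"):
    im=vision.get_image(n); cv2.imwrite(f"pics/{n}7.png",im[:,:,::-1])
a=cv2.imread("pics/side7.png");b=cv2.imread("pics/top7.png")
crop("side","_s.png",360,260,80,90,5,a);crop("top","_t.png",400,160,75,70,5,b)
A,B=cv2.imread("pics/_s.png"),cv2.imread("pics/_t.png");B=cv2.copyMakeBorder(B,0,100,0,0,cv2.BORDER_CONSTANT);cv2.imwrite("pics/p7.png",cv2.hconcat([A,B]))
for n,im in(("side",a),("top",b)):
    h=cv2.cvtColor(im,cv2.COLOR_BGR2HSV);m=((h[...,0]>6)&(h[...,0]<18)&(h[...,1]>190)&(h[...,2]>90)).astype(np.uint8)
    w=np.zeros_like(m); 
    if n=="side": w[285:325,370:410]=1
    else: w[175:205,430:475]=1
    m*=w;ys,xs=np.nonzero(m);print(n,len(xs),xs.mean(),ys.mean(),cv2.minAreaRect(np.c_[xs,ys].astype(np.float32)))
E
```

```text
time: 6.68
tcp_pos: [0.5763, -0.0414, 0.1521]
eef_rot: [-0.276, 0.653, 0.65, 0.272]
force: [1.0, -1.3, -0.5]
finger_gap: 0.847
t6.67 tcp [ 0.5763 -0.0414  0.1521] z [-0.003  0.715 -0.699] y [ 1.    -0.003 -0.007] F [ 1.  -1.3 -0.5] gap 0.847 q [ 0.55  0.47 -0.16  1.65 -0.65  1.43  0.63]
side 32 392.03125 303.03125 ((391.5411682128906, 301.935302734375), (15.293599128723145, 5.64019250869751), 77.47119140625)
top 123 450.390243902439 190.53658536585365 ((450.4500732421875, 190.64999389648438), (20.871028900146484, 6.008327484130859), 18.43494987487793)
```

View pics/p7.png

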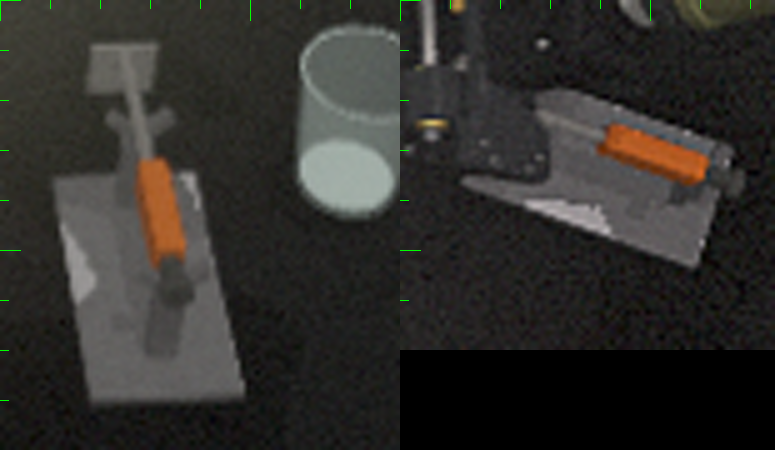

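The side crop shows the hook lying in its rest, blade corners at (378,268.6), (391.6,268.6), (390.6,278.6) and (377.2,278.6). In the top crop the handle corners are at (442.4,185.2), (461.6,192), (460,196.4) and (440,190).

```bash
python3 - <<'E'
from h import *
from scipy.optimize import least_squares
obs=[("top",(442.4,185.2),(.03,-.008,.082)),("top",(461.6,192),(-.03,-.008,.082)),("top",(460,196.4),(-.03,.008,.082)),("top",(440,190),(.03,.008,.082)),
("side",(378,268.6),(.118,.018,.073)),("side",(391.6,268.6),(.118,-.018,.073)),("side",(390.6,278.6),(.118,-.018,.04)),("side",(377.2,278.6),(.118,.018,.04)),
("side",(388,292.2),(.03,.008,.082)),("side",(393,292),(.03,-.008,.082)),("side",(391,312.8),(-.03,.008,.07)),]
def f(p):
    c,s=np.cos(p[2]),np.sin(p[2])
    return np.concatenate([proj(n,[p[0]+c*l[0]-s*l[1],p[1]+s*l[0]+c*l[1],l[2]])[0]-uv for n,uv,l in obs])
o=least_squares(f,[.52,-.235,1.2],loss="soft_l1",f_scale=.7);print(o.x,np.degrees(o.x[2]),f(o.x).reshape(-1,2).round(1).tolist())
ps=np.degrees(o.x[2]);d=np.array([np.cos(o.x[2]),np.sin(o.x[2]),0]);T=pose(ps,45);z=T.as_matrix()[:,2]
G=np.array([*o.x[:2],.07])+.005*d+.002*z;print("G",G,"psi",ps)
p,Q,_=cur()
plan([([.5,-.30,.30],T),(G-.09*z,T),(G,T)])
E
```

```text
[ 0.5168994  -0.23857095  1.19631586] 68.5438499133541 [[0.1, -0.8], [0.8, -0.4], [0.7, 0.4], [0.8, -0.5], [0.3, 1.2], [-0.3, 0.9], [-0.4, -0.7], [0.2, -0.4], [-1.0, -1.0], [0.1, -1.0], [-0.9, -0.5]]
G [ 0.51924565 -0.23260125  0.06858579] psi 68.5438499133541
6 [[-0.043,-0.001,0.043,-0.0125,-0.0128,-0.047,-1],[-0.043,-0.001,0.043,-0.013,-0.0102,-0.0475,-1],[-0.043,-0.001,0.043,-0.0134,-0.0075,-0.0479,-1],[-0.043,-0.001,0.043,-0.0138,-0.0049,-0.0481,-1],[-0.043,-0.001,0.043,-0.0139,-0.0022,-0.0483,-1],[-0.043,-0.001,0.043,-0.0141,0.0004,-0.0482,-1]]
3 [[0,0,-0,-0.0381,-0.0023,0.041,-1],[0,0,-0,-0.0381,-0.0022,0.041,-1],[0,0,-0,-0.038,-0.0023,0.041,-1]]
2 [[0.001,0,-0.001,-0,-0,0.045,-1],[0.001,0,-0.001,-0,-0,0.045,-1]]
```

```bash
python3 -m handwheel '[[[-0.043,0,0.043,-0.0125,-0.013,-0.047,-0.2],[-0.043,0,0.043,-0.013,-0.01,-0.0475,-0.2],[-0.043,0,0.043,-0.0135,-0.0075,-0.048,-0.2],[-0.043,0,0.043,-0.014,-0.005,-0.048,-0.2],[-0.043,0,0.043,-0.014,-0.002,-0.048,-0.2],[-0.043,0,0.043,-0.014,0,-0.048,-0.2]]]'; python3 - <<'E'
from h import *
show()
T=pose(68.5,45);z=T.as_matrix()[:,2]
G=np.array([.5192,-.2326,.0686])
plan([(G-.09*z,T)],g=-.2)
E
```

```text
time: 7.52
tcp_pos: [0.5002, -0.2975, 0.2962]
eef_rot: [-0.222, 0.762, 0.518, 0.319]
force: [0.2, 0.6, 0.1]
finger_gap: 0.601
t7.53 tcp [ 0.5002 -0.2975  0.2962] z [ 0.256  0.669 -0.698] y [ 0.931 -0.365 -0.008] F [0.2 0.6 0.1] gap 0.601 q [ 0.85  0.39  0.03  1.46 -0.69  1.72  0.55]
3 [[-0.002,-0.004,-0.002,-0.0383,-0.0016,0.039,-0.2],[-0.002,-0.004,-0.002,-0.0381,-0.0017,0.0392,-0.2],[-0.002,-0.004,-0.002,-0.038,-0.0019,0.0394,-0.2]]
```

```bash
python3 -m handwheel '[[[-0.002,-0.004,-0.002,-0.038,-0.0015,0.039,-0.2],[-0.002,-0.004,-0.002,-0.038,-0.0015,0.039,-0.2],[-0.002,-0.004,-0.002,-0.038,-0.002,0.0395,-0.2],[0,0,0,0,0,0,-0.2]]]'; python3 - <<'E'
from h import *
show()
T=pose(68.5,45);z=T.as_matrix()[:,2]
G=np.array([.5192,-.2326,.0686])
plan([(G-.02*z,T),(G,T)],g=-.2,step=.035)
E
```

```text
time: 8.02
tcp_pos: [0.4965, -0.2956, 0.1283]
eef_rot: [-0.212, 0.765, 0.519, 0.317]
force: [-0.3, 0.0, 0.4]
finger_gap: 0.597
t8.03 tcp [ 0.4965 -0.2956  0.1283] z [ 0.265  0.654 -0.709] y [ 0.929 -0.371  0.005] F [-0.3  0.   0.4] gap 0.597 q [ 0.85  0.52  0.03  1.63 -0.69  1.47  0.75]
2 [[0.003,0.001,-0,0.0026,-0.0012,0.0348,-0.2],[0.003,0.001,-0,0.0027,-0.0012,0.0348,-0.2]]
1 [[0.001,0.001,-0,-0,0,0.02,-0.2]]
```

```bash
python3 -m handwheel '[[[0.003,0.001,0,0.0025,-0.001,0.035,-0.2],[0.003,0.001,0,0.0025,-0.001,0.035,-0.2],[0,0,0,0,0,0.02,-0.2],[0,0,0,0,0,0,-0.2]]]'; python3 - <<'E'
from h import *
show()
T=pose(68.5,45)
plan([(np.array([.5192,-.2326,.0686]),T)],g=-.2,step=.035)
both("p8.png",(350,250,100,100),(395,150,100,100),4)
E
```

```text
time: 8.52
tcp_pos: [0.5253, -0.2325, 0.074]
eef_rot: [-0.212, 0.763, 0.521, 0.319]
force: [-0.0, -0.1, 0.9]
finger_gap: 0.601
t8.53 tcp [ 0.5253 -0.2325  0.074 ] z [ 0.266  0.655 -0.707] y [ 0.93  -0.367  0.01 ] F [-0.  -0.1  0.9] gap 0.601 q [ 0.79  0.54 -0.01  1.73 -0.73  1.32  0.76]
1 [[0.007,0,0.007,-0.0054,-0.0057,0.0021,-0.2]]
```

View pics/p8.png

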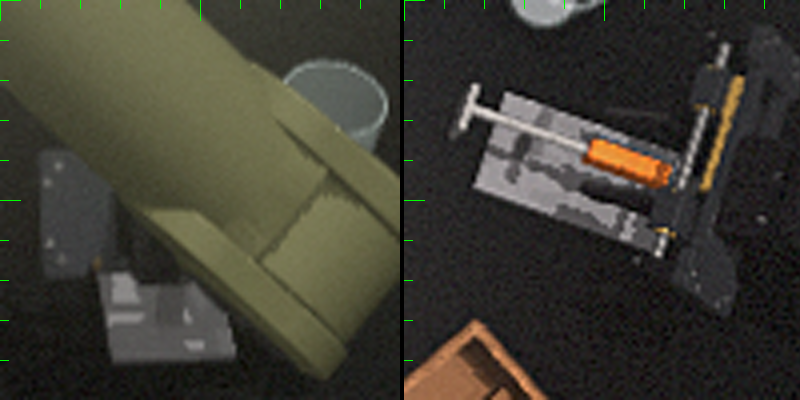

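The hook still lies undisturbed, blade at crop (470,105) and handle at (628,162), with a jaw on either side of it. I'll make the last small correction and close.

```bash
python3 -m handwheel '[[[0.007,0,0.007,-0.006,-0.006,0.002,-0.2],[0,0,0,0,0,0,-0.2]]]'; python3 -c "
from h import *
show();plan([(np.array([.5192,-.2326,.0686]),pose(68.5,45))],g=-.2)"
```

```text
time: 8.88
tcp_pos: [0.5184, -0.2383, 0.07]
eef_rot: [-0.212, 0.765, 0.519, 0.316]
force: [0.8, -0.3, -0.1]
finger_gap: 0.599
t8.88 tcp [ 0.5184 -0.2383  0.07  ] z [ 0.264  0.653 -0.71 ] y [ 0.928 -0.372  0.004] F [ 0.8 -0.3 -0.1] gap 0.599 q [ 0.8   0.54 -0.01  1.73 -0.73  1.32  0.76]
1 [[0.007,0.004,-0.001,0.003,-0.0014,0.005,-0.2]]
```

```bash
python3 -m handwheel '[[[0.004,0.003,0,0.003,-0.001,0.005,-0.2],[0,0,0,0,0,0,0.3],[0,0,0,0,0,0,1],[0,0,0,0,0,0,1],[0,0,0,0,0,0,1]]]' 10; python3 -c "
from h import *
show()"; python3 -m handwheel '[[[0,0,0,0,0,0,1],[0,0,0,0,0,0,1]]]' 50;  python3 -c "
from h import *
show();p,Q,s=cur();import json;json.dump([p.tolist(),Q.as_quat().tolist()],open('grasp.json','w'))
plan([(p+[0,0,.10],Q)],g=1)"
```

```text
time: 9.5
tcp_pos: [0.5197, -0.2333, 0.0689]
eef_rot: [-0.214, 0.765, 0.519, 0.317]
force: [-1.0, -0.2, -0.2]
finger_gap: 0.227
t9.50 tcp [ 0.5197 -0.2333  0.0689] z [ 0.263  0.656 -0.708] y [ 0.929 -0.37   0.001] F [-1.  -0.2 -0.2] gap 0.227 q [ 0.79  0.54 -0.01  1.74 -0.73  1.32  0.76]
time: 9.75
tcp_pos: [0.5207, -0.2338, 0.0694]
eef_rot: [-0.213, 0.765, 0.519, 0.317]
force: [-0.1, -0.4, 0.4]
finger_gap: 0.181
t9.75 tcp [ 0.5207 -0.2338  0.0694] z [ 0.264  0.655 -0.708] y [ 0.929 -0.371  0.004] F [-0.1 -0.4  0.4] gap 0.181 q [ 0.79  0.54 -0.01  1.74 -0.73  1.32  0.76]
2 [[0,0,0,0.0353,0.0002,-0.0354,1],[0,0,0,0.0353,0.0002,-0.0354,1]]
```

```bash
python3 -m handwheel '[[[0,0,0,0.02,0,-0.02,1],[0,0,0,0.035,0,-0.035,1],[0,0,0,0.035,0,-0.035,1]]]'; python3 - <<'E'
from h import *
show()
plan([([.703,-.06,.16],pose(89,45))],g=1)
E
```

```text
time: 10.12
tcp_pos: [0.5162, -0.2317, 0.1928]
eef_rot: [-0.219, 0.766, 0.517, 0.313]
force: [0.8, -0.6, -2.4]
finger_gap: 0.178
t10.12 tcp [ 0.5162 -0.2317  0.1928] z [ 0.254  0.659 -0.708] y [ 0.929 -0.37  -0.011] F [ 0.8 -0.6 -2.4] gap 0.178 q [ 0.79  0.39 -0.    1.67 -0.7   1.49  0.61]
5 [[0.049,-0,-0.053,0.0279,0.0221,0.0368,1],[0.049,-0,-0.053,0.0266,0.0253,0.0356,1],[0.049,-0,-0.053,0.0252,0.0284,0.0343,1],[0.049,-0,-0.053,0.0237,0.0313,0.0328,1],[0.049,-0,-0.053,0.0219,0.0341,0.0312,1]]
```

```bash
python3 -m handwheel '[[[0.049,0,-0.053,0.028,0.022,0.037,1],[0.049,0,-0.053,0.0265,0.025,0.0355,1],[0.049,0,-0.053,0.025,0.0285,0.034,1],[0.049,0,-0.053,0.0235,0.031,0.033,1],[0.049,0,-0.053,0.022,0.034,0.031,1],[0,0,0,0,0,0,1]]]'; python3 - <<'E'
from h import *
show()
plan([([.703,-.0,.155],pose(89,45))],g=1)
both("p9.png",(320,150,110,130),(255,80,150,130),3)
for n in("side","top"):
    im=vision.get_image(n);cv2.imwrite(f"pics/{n}9.png",im[:,:,::-1])
E
```

```text
time: 10.88
tcp_pos: [0.704, -0.0605, 0.1566]
eef_rot: [-0.266, 0.659, 0.65, 0.268]
force: [0.1, 0.1, -2.4]
finger_gap: 0.178
t10.88 tcp [ 0.704  -0.0605  0.1566] z [ 0.007  0.7   -0.714] y [ 1.    -0.012 -0.002] F [ 0.1  0.1 -2.4] gap 0.178 q [ 0.47  0.69 -0.15  1.29 -0.63  1.48  0.49]
2 [[-0.002,0.005,0.001,0.021,-0.0009,0.0218,1],[-0.002,0.005,0.001,0.021,-0.0009,0.0218,1]]
```

View pics/p9.png

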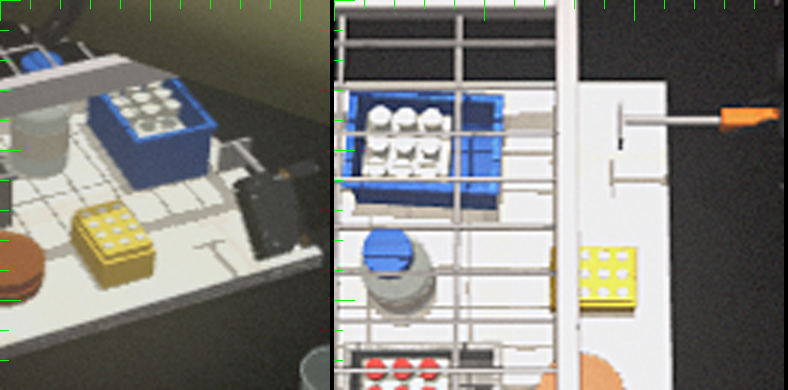

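The tip box stands upright at top crop (610,278). The hook blade is at (620,122), the tote's front right rim corner at (503,96), and the hook is level. I'll check the lateral offset.

```bash
python3 - <<'E'
from h import *
T=lambda x,y:(255+(x-334)/3,80+y/3)
S=lambda x,y:(320+x/3,150+y/3)
print("rod end",atz("top",T(620,121),.161),"handle",atz("top",T(750,117),.17))
print("FR rim top",atz("top",T(503,96),.1),"side",atz("side",S(215,127),.1))
print("FL bottom side",atz("side",S(135,188),.03),"FR bottom side",atz("side",S(209,164),.03))
print("BR rim",atz("top",T(352,93),.1),"FL base top",atz("top",T(500,208),.03))
E
```

```text
rod end [0.70077553 0.05189411 0.161     ] handle [ 0.69979527 -0.06439227  0.17      ]
FR rim top [0.75015871 0.15892798 0.1       ] side [0.74628462 0.15504806 0.1       ]
FL bottom side [0.65925503 0.17088039 0.03      ] FR bottom side [0.75902081 0.17744772 0.03      ]
BR rim [0.75540442 0.30467489 0.1       ] FL base top [0.65877746 0.16465736 0.03      ]
```

```bash
python3 -m handwheel '[[[0,0.003,0,0.025,-0.001,0.024,1],[0,0.003,0,0.025,-0.001,0.024,1],[0,0,0,0.025,0,0.025,1],[0,0,0,0.018,0,0.018,1],[0,0,0,0,0,0,1]]]'; python3 - <<'E'
from h import *
show()
plan([([.702,.076,.158],pose(88.5,45)),([.702,.076,.108],pose(88.5,45))],g=1,step=.026)
E
```

```text
time: 11.7
tcp_pos: [0.7017, 0.0513, 0.1574]
eef_rot: [-0.26, 0.669, 0.642, 0.269]
force: [0.0, 0.7, -1.2]
finger_gap: 0.181
t11.70 tcp [0.7017 0.0513 0.1574] z [ 0.026  0.693 -0.72 ] y [ 0.999 -0.04  -0.002] F [ 0.   0.7 -1.2] gap 0.181 q [ 0.37  0.6  -0.19  1.44 -0.67  1.33  0.4 ]
1 [[0.008,0.018,-0.012,0.0182,-0.0007,0.0168,1]]
2 [[0,0,0,-0.0177,0,0.0177,1],[0,0,0,-0.0176,0,0.0176,1]]
```

```bash
python3 -m handwheel '[[[0.004,0.009,-0.006,0.009,0,0.009,1],[0.004,0.009,-0.006,0.009,0,0.009,1],[0,0,0,0,0,0,1]]]'; python3 - <<'E'
from h import *
show()
plan([([.702,.076,.108],pose(88.7,45))],g=1,step=.02)
both("p10.png",(330,150,100,90),(270,80,120,90),3)
E
```

```text
time: 12.08
tcp_pos: [0.7033, 0.0731, 0.1563]
eef_rot: [-0.265, 0.663, 0.644, 0.274]
force: [-0.2, 0.6, -1.5]
finger_gap: 0.179
t12.07 tcp [0.7033 0.0731 0.1563] z [ 0.022  0.705 -0.709] y [ 1.    -0.031  0.001] F [-0.2  0.6 -1.5] gap 0.179 q [ 0.35  0.6  -0.21  1.45 -0.68  1.31  0.4 ]
3 [[0.002,0.001,-0.002,-0.0107,-0.0005,0.0121,1],[0.002,0.001,-0.002,-0.0107,-0.0005,0.0121,1],[0.002,0.001,-0.002,-0.0107,-0.0004,0.012,1]]
```

View pics/p10.png

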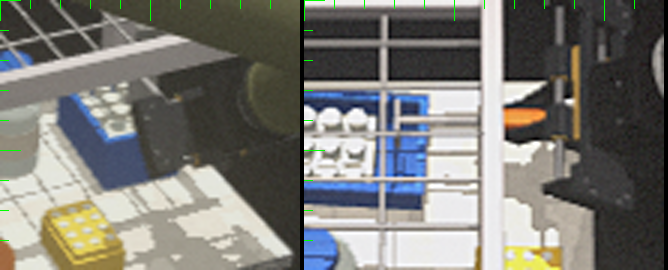

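The blade sits above the free gap in the top crop: blade at u=397, front rim at 427, vials end at 372. Lowering now.

```bash
python3 -m handwheel '[[[0.002,0.001,-0.002,-0.011,0,0.012,1],[0.002,0.001,-0.002,-0.011,0,0.012,1],[0.002,0.001,-0.002,-0.011,0,0.012,1],[0,0,0,0,0,0,1]]]'; python3 -c "
from h import *
show();plan([([.702,.075,.108],pose(88.7,45))],g=1)"
```

```text
time: 12.68
tcp_pos: [0.7039, 0.072, 0.1028]
eef_rot: [-0.267, 0.662, 0.645, 0.274]
force: [-0.2, 0.4, -0.8]
finger_gap: 0.181
t12.68 tcp [0.7039 0.072  0.1028] z [ 0.018  0.706 -0.708] y [ 1.    -0.026 -0.   ] F [-0.2  0.4 -0.8] gap 0.181 q [ 0.36  0.66 -0.21  1.47 -0.69  1.25  0.46]
1 [[0.002,0.001,-0.002,0.0057,-0.002,-0.0016,1]]
```

```bash
python3 -m handwheel '[[[0.002,0.001,-0.002,0.004,0,-0.004,1],[0,0,0,-0.006,0,-0.006,1],[0,0,0,-0.006,0,-0.006,1],[0,0,0,-0.006,0,-0.006,1]]]'; python3 -c "
from h import *
show();plan([([.702,.0,.107],pose(88.9,45))],g=1,step=.012)"
```

```text
time: 13.18
tcp_pos: [0.7032, 0.0467, 0.1096]
eef_rot: [-0.268, 0.66, 0.647, 0.274]
force: [1.0, 2.0, -3.4]
finger_gap: 0.181
t13.18 tcp [0.7032 0.0467 0.1096] z [ 0.015  0.707 -0.707] y [ 1.    -0.021  0.001] F [ 1.   2.  -3.4] gap 0.181 q [ 0.38  0.67 -0.2   1.44 -0.68  1.3   0.47]
4 [[0,-0,-0,-0.0087,-0.0001,-0.0078,1],[0,-0,-0,-0.0087,-0.0001,-0.0078,1],[0,-0,-0,-0.0087,-0,-0.0078,1],[0,-0,-0,-0.0087,-0.0001,-0.0078,1]]
```

```bash
python3 -m handwheel '[[[0,0,0,-0.008,0,-0.007,1],[0,0,0,-0.008,0,-0.007,1],[0,0,0,-0.008,0,-0.007,1],[0,0,0,-0.008,0,-0.007,1]]]'; python3 - <<'E'
from h import *
show();plan([([.702,-.06,.107],pose(89,45))],g=1,step=.012)
both("p11.png",(330,150,110,110),(270,80,120,110),3)
E
```

```text
time: 13.68
tcp_pos: [0.7024, 0.0044, 0.1085]
eef_rot: [-0.27, 0.658, 0.647, 0.275]
force: [-0.5, 3.8, 0.1]
finger_gap: 0.18
t13.68 tcp [0.7024 0.0044 0.1085] z [ 0.014  0.711 -0.703] y [ 1.    -0.018  0.001] F [-0.5  3.8  0.1] gap 0.18 q [ 0.43  0.69 -0.18  1.41 -0.67  1.35  0.51]
6 [[0,-0.001,0,-0.0077,0.0001,-0.0075,1],[0,-0.001,0,-0.0077,0.0001,-0.0074,1],[0,-0.001,0,-0.0077,0.0002,-0.0074,1],[0,-0.001,0,-0.0078,0.0001,-0.0074,1],[0,-0.001,0,-0.0078,0.0002,-0.0075,1],[0,-0.001,0,-0.0077,0.0001,-0.0074,1]]
```

View pics/p11.png

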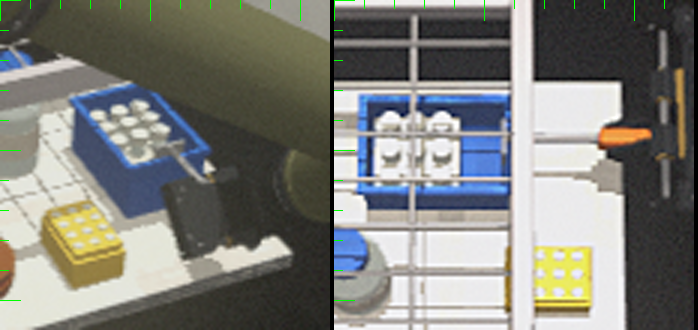

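The hook has caught the front wall (side crop (175,145)) and the tote follows squarely. I'll keep pulling.

```bash
python3 -m handwheel '[[[0,0,0,-0.008,0,-0.0075,1],[0,0,0,-0.008,0,-0.0075,1],[0,0,0,-0.008,0,-0.0075,1],[0,0,0,-0.008,0,-0.0075,1],[0,0,0,-0.008,0,-0.0075,1],[0,0,0,-0.006,0,-0.006,1]]]'; python3 - <<'E'
from h import *
show();plan([([.702,-.105,.107],pose(89,45))],g=1,step=.012)
im=vision.get_image("top");cv2.imwrite("pics/top12.png",im[:,:,::-1])
im=im.astype(int);m=((im[...,2]>im[...,0]+50)&(im[...,2]>90));m[:,:280]=0;m[155:]=0
for v in range(104,152,3):
    u=np.nonzero(m[v])[0]; print(v,u.min() if len(u) else None,u.max() if len(u) else None,len(u),end=" | ")
E
```

```text
time: 14.52
tcp_pos: [0.7012, -0.0633, 0.1065]
eef_rot: [-0.27, 0.658, 0.646, 0.276]
force: [0.1, 4.1, -0.8]
finger_gap: 0.178
t14.53 tcp [ 0.7012 -0.0633  0.1065] z [ 0.014  0.712 -0.702] y [ 1.    -0.019  0.001] F [ 0.1  4.1 -0.8] gap 0.178 q [ 0.49  0.74 -0.15  1.33 -0.64  1.43  0.55]
4 [[0,-0.002,0,-0.0072,0.0004,-0.0075,1],[0,-0.002,0,-0.0073,0.0004,-0.0075,1],[0,-0.002,0,-0.0073,0.0004,-0.0075,1],[0,-0.002,0,-0.0072,0.0004,-0.0075,1]]
104 None None 0 | 107 None None 0 | 110 None None 0 | 113 301 351 44 | 116 301 351 6 | 119 300 351 7 | 122 300 351 17 | 125 301 347 13 | 128 300 351 17 | 131 300 351 18 | 134 300 352 19 | 137 300 352 20 | 140 337 352 15 | 143 300 352 45 | 146 None None 0 | 149 None None 0 |
```

```bash
cat >> h.py <<'E'
def sub(im,v,u0,u1):
    "subpixel u where blueness falls through half"
    f=im[v-1:v+2].mean(0);b=f[:,2]-f[:,0]
    s=b[u0:u1];i=np.argmax(s);hi=s.max();lo=np.median(b[u1-3:u1])
    t=(hi+lo)/2
    for u in range(u1-1,u0,-1):
        if b[u-1]>=t: return u-1+(b[u-1]-t)/(b[u-1]-b[u])
def tote(u0,u1,vs=range(114,143)):
    im=np.mean([vision.get_image("top").astype(float) for _ in range(4)],0)
    P=[]
    for v in vs:
        u=sub(im,v,u0,u1)
        P.append(atz("top",(u+.5-.5,v),.1))
    P=np.array(P)
    rod=(abs(P[:,0]-np.median(P[:,0]))<-1)
    keep=np.ones(len(P),bool)
    for _ in range(6):
        c=np.polyfit(P[keep,0],P[keep,1],1);e=P[:,1]-np.polyval(c,P[:,0]);keep=abs(e)<max(.0012,1.5*e[keep].std())
    # rows along rim right/left edge
    print("front line slope deg",np.degrees(np.arctan(c[0])).round(2),"y at x=.70",np.polyval(c,.70).round(4),"n",keep.sum(),"rack edge y -.0059 slope -.86")
    print((e*1000).round(1).tolist())
    return im
def board(im,vs=range(112,236,2)):
    g=im.sum(2);P=[]
    for v in vs:
        s=g[v-1:v+2].mean(0)[355:380];t=(s[:4].max()+s[-6:].mean())/2
        k=np.nonzero(s>=t)[0].max();u=355+k+(s[k]-t)/(s[k]-s[k+1]);P.append(atz("top",(u,v),.03))
    P=np.array(P);k=np.ones(len(P),bool)
    for _ in range(6):
        c=np.polyfit(P[k,0],P[k,1],1);e=P[:,1]-np.polyval(c,P[:,0]);k=abs(e)<.0015
    print("board slope",np.degrees(np.arctan(c[0])).round(2),"y at .70",np.polyval(c,.70).round(4),"n",k.sum())
E
python3 - <<'E'
from h import *
board(cv2.imread("pics/top0.png")[:,:,::-1].astype(float))
tote(340,362)
E
```

```text
board slope -0.8 y at .70 -0.0049 n 62
front line slope deg -1.26 y at x=.70 0.0409 n 25 rack edge y -.0059 slope -.86
[-0.1, -0.1, -0.0, -0.0, -0.0, -0.0, -0.1, -0.1, -0.1, -0.1, 0.2, 12.8, 12.8, 12.8, 1.7, 0.4, 0.1, 0.1, 0.1, 0.2, 0.3, 0.4, 0.1, -0.4, -0.7, -0.4, -0.1, 0.2, 0.2]
```

```bash
python3 -m handwheel '[[[0.001,-0.001,-0.001,-0.008,0,-0.008,1],[0.001,-0.001,-0.001,-0.008,0,-0.008,1],[0.001,-0.001,-0.001,-0.007,0,-0.0075,1],[0.001,0,-0.001,-0.004,0,-0.004,1],[0,0,0,0,0,0,1]]]'; python3 - <<'E'
from h import *
show();tote(350,377)
E
```

```text
time: 15.4
tcp_pos: [0.7002, -0.1034, 0.106]
eef_rot: [-0.27, 0.657, 0.649, 0.273]
force: [-0.2, 0.9, -0.3]
finger_gap: 0.178
t15.40 tcp [ 0.7002 -0.1034  0.106 ] z [ 0.009  0.709 -0.705] y [ 1.    -0.012  0.001] F [-0.2  0.9 -0.3] gap 0.178 q [ 0.52  0.77 -0.13  1.27 -0.62  1.48  0.58]
front line slope deg -1.11 y at x=.70 0.0014 n 26 rack edge y -.0059 slope -.86
[0.1, 0.2, 0.0, -0.2, -0.3, -0.3, -0.3, -0.2, -0.1, -0.1, -0.0, 0.8, 15.1, 15.1, 15.2, 0.5, 0.0, 0.0, 0.1, 0.0, 0.0, 0.1, 0.1, 0.1, 0.1, 0.1, -0.1, -0.3, -0.4]
```

```bash
python3 -m handwheel '[[[0.002,0,-0.002,-0.002,0,-0.002,1],[0.002,0,-0.002,-0.002,0,-0.002,1],[0,0,0,-0.001,0,-0.001,1],[0,0,0,0,0,0,1]]]'; python3 - <<'E'
from h import *
show();board(tote(355,377))
E
```

```text
time: 16.1
tcp_pos: [0.7002, -0.1091, 0.1056]
eef_rot: [-0.271, 0.654, 0.652, 0.272]
force: [1.1, 1.7, -2.4]
finger_gap: 0.183
t16.10 tcp [ 0.7002 -0.1091  0.1056] z [ 0.003  0.709 -0.705] y [ 1.    -0.004  0.   ] F [ 1.1  1.7 -2.4] gap 0.183 q [ 0.52  0.78 -0.13  1.26 -0.62  1.49  0.58]
front line slope deg -0.95 y at x=.70 -0.0044 n 25 rack edge y -.0059 slope -.86
[-0.0, 0.0, 0.1, 0.2, 0.0, -0.2, -0.3, -0.3, -0.2, -0.2, -0.1, 0.4, 16.6, 16.6, 16.7, 2.0, 0.2, 0.1, 0.1, 0.2, 0.1, 0.2, 0.2, 0.2, 0.0, -0.2, -0.2, -0.2, -0.2]Traceback (most recent call last):
  File "<stdin>", line 2, in <module>
  File "h.py", line 82, in board
    k=np.nonzero(s>=t)[0].max();u=355+k+(s[k]-t)/(s[k]-s[k+1]);P.append(atz("top",(u,v),.03))
                                                       ~^^^^^
IndexError: index 25 is out of bounds for axis 0 with size 25
```

The front is flush to about 0.5 mm and square to about 0.15°. Next I ease the hook off the wall and lift it out.

```bash
python3 -m handwheel '[[[0,0,0,0.006,0,0.006,1],[0,0,0,0.005,0,0.005,1],[0,0,0,0.014,0,-0.014,1],[0,0,0,0.025,0,-0.025,1],[0,0,0,0.025,0,-0.025,1]]]'; python3 - <<'E'
from h import *
import json
show()
g,q=json.load(open("grasp.json"));g=np.array(g);T=R.from_quat(q)
im=tote(355,377)
plan([(g+[0,0,.11],T)],g=1)
E
```

```text
time: 16.92
tcp_pos: [0.6985, -0.0938, 0.1976]
eef_rot: [-0.272, 0.655, 0.651, 0.27]
force: [-0.2, -0.2, -2.0]
finger_gap: 0.181
t16.93 tcp [ 0.6985 -0.0938  0.1976] z [ 0.     0.708 -0.706] y [ 1.    -0.005 -0.005] F [-0.2 -0.2 -2. ] gap 0.181 q [ 0.51  0.68 -0.14  1.22 -0.63  1.59  0.48]
front line slope deg -0.87 y at x=.70 -0.0043 n 27 rack edge y -.0059 slope -.86
[19.5, 20.0, 0.5, 0.4, -0.0, -0.3, -0.4, -0.4, -0.3, -0.3, -0.2, -0.1, -0.1, -0.0, -0.1, -0.2, -0.1, 0.3, 1.1, 0.8, 0.3, 0.2, 0.2, 0.1, -0.1, -0.4, -0.4, -0.3, -0.2]
4 [[-0.067,-0.001,0.065,-0.028,-0.0444,-0.0217,1],[-0.067,-0.001,0.065,-0.0308,-0.0409,-0.0245,1],[-0.067,-0.001,0.065,-0.0334,-0.0371,-0.0271,1],[-0.067,-0.001,0.065,-0.0357,-0.0329,-0.0294,1]]
```

```bash
python3 -m handwheel '[[[-0.067,0,0.065,-0.028,-0.044,-0.022,1],[-0.067,0,0.065,-0.031,-0.041,-0.0245,1],[-0.067,0,0.065,-0.0335,-0.037,-0.027,1],[-0.067,0,0.065,-0.0355,-0.033,-0.0295,1],[0,0,0,0,0,0,1]]]'; python3 - <<'E'
from h import *
import json
show()
g,q=json.load(open("grasp.json"));g=np.array(g);T=R.from_quat(q)
plan([(g+[0,0,.06],T)],g=1)
E
```

```text
time: 17.75
tcp_pos: [0.5118, -0.2363, 0.1701]
eef_rot: [-0.216, 0.769, 0.512, 0.316]
force: [0.0, 0.1, -1.6]
finger_gap: 0.182
t17.75 tcp [ 0.5118 -0.2363  0.1701] z [ 0.265  0.656 -0.707] y [ 0.924 -0.383 -0.009] F [ 0.   0.1 -1.6] gap 0.182 q [ 0.81  0.41 -0.01  1.7  -0.71  1.45  0.64]
1 [[0.001,-0.002,-0.018,-0.0247,0.0076,0.0327,1]]
```

```bash
python3 -m handwheel '[[[0,-0.001,-0.009,-0.012,0.004,0.016,1],[0,-0.001,-0.009,-0.012,0.004,0.016,1],[0,0,0,0,0,0,1]]]'; python3 - <<'E'
from h import *
import json
show()
g,q=json.load(open("grasp.json"));g=np.array(g);T=R.from_quat(q)
plan([(g+[0,0,.03],T)],g=1)
E
```

```text
time: 18.12
tcp_pos: [0.5226, -0.2305, 0.1256]
eef_rot: [-0.215, 0.763, 0.52, 0.317]
force: [0.3, 0.1, -3.1]
finger_gap: 0.179
t18.12 tcp [ 0.5226 -0.2305  0.1256] z [ 0.26   0.658 -0.707] y [ 0.931 -0.366  0.002] F [ 0.3  0.1 -3.1] gap 0.179 q [ 0.8   0.47 -0.02  1.71 -0.71  1.39  0.69]
1 [[-0.005,-0.003,0.002,-0.0212,-0.0007,0.0159,1]]
```

```bash
python3 -m handwheel '[[[-0.002,-0.001,0.001,-0.01,0,0.008,1],[-0.002,-0.001,0.001,-0.01,0,0.008,1],[0,0,0,0,0,0,1]]]'; python3 - <<'E'
from h import *
import json
show()
g,q=json.load(open("grasp.json"));g=np.array(g);T=R.from_quat(q)
plan([(g+[0,0,.012],T),(g,T)],g=1,step=.01)
E
```

```text
time: 18.5
tcp_pos: [0.5228, -0.2315, 0.0977]
eef_rot: [-0.214, 0.764, 0.52, 0.317]
force: [0.3, -0.6, -0.5]
finger_gap: 0.177
t18.50 tcp [ 0.5228 -0.2315  0.0977] z [ 0.261  0.657 -0.707] y [ 0.93  -0.367  0.003] F [ 0.3 -0.6 -0.5] gap 0.177 q [ 0.8   0.5  -0.03  1.72 -0.72  1.35  0.72]
2 [[-0.002,-0.001,0.001,-0.0068,-0.0006,0.0048,1],[-0.002,-0.001,0.001,-0.0068,-0.0006,0.0047,1]]
2 [[0,0,0,-0.0042,-0,0.0043,1],[0,0,0,-0.0042,-0,0.0042,1]]
```

```bash
python3 -m handwheel '[[[-0.002,-0.001,0.001,-0.007,-0.001,0.005,1],[-0.002,-0.001,0.001,-0.007,-0.001,0.005,1],[0,0,0,-0.004,0,0.004,1],[0,0,0,0,0,0,1]]]'; python3 - <<'E'
from h import *
import json
show()
g,q=json.load(open("grasp.json"));g=np.array(g);T=R.from_quat(q)
plan([(g,T)],g=1,step=.01)
E
```

```text
time: 19.0
tcp_pos: [0.5199, -0.2343, 0.0742]
eef_rot: [-0.211, 0.765, 0.519, 0.317]
force: [-1.0, 0.9, -1.9]
finger_gap: 0.179
t19.00 tcp [ 0.5199 -0.2343  0.0742] z [ 0.266  0.653 -0.709] y [ 0.928 -0.372  0.006] F [-1.   0.9 -1.9] gap 0.179 q [ 0.81  0.53 -0.02  1.74 -0.72  1.32  0.75]
1 [[0.002,0.001,0.001,-0.0029,0.0005,0.0039,1]]
```

```bash
python3 -m handwheel '[[[0.002,0.001,0.001,-0.003,0.0005,0.004,1],[0,0,0,0,0,0,1]]]'; python3 - <<'E'
from h import *
import json
show()
g,q=json.load(open("grasp.json"));g=np.array(g);T=R.from_quat(q)
plan([(g,T)],g=1,step=.01)
E
```

```text
time: 19.25
tcp_pos: [0.5211, -0.2339, 0.0697]
eef_rot: [-0.212, 0.765, 0.519, 0.317]
force: [-1.9, -0.2, -2.0]
finger_gap: 0.178
t19.25 tcp [ 0.5211 -0.2339  0.0697] z [ 0.265  0.654 -0.708] y [ 0.929 -0.371  0.005] F [-1.9 -0.2 -2. ] gap 0.178 q [ 0.8   0.54 -0.03  1.74 -0.73  1.31  0.76]
1 [[0,-0,0.001,-0.0002,-0.0004,0.0001,1]]
```

```bash
python3 -m handwheel '[[[0,0,0,-0.0005,0,0.0005,1],[0,0,0,0,0,0,0.5],[0,0,0,0,0,0,0.1],[0,0,0,0,0,0,-0.2],[0,0,0,0,0,0,-0.2]]]' 5; python3 -m handwheel '[[[0,0,0,0,0,-0.02,-0.2],[0,0,0,0,0,-0.04,-0.2],[0,0,0,0,0,-0.05,-0.2],[0,0,0,0.03,0,-0.04,-0.2],[0,0,0,0.03,0,-0.05,-0.2],[0,0,0,0.02,0,-0.05,-0.2]]]'; python3 - <<'E'
from h import *
show();im=tote(355,377)
for n in("side","top"): cv2.imwrite(f"pics/{n}20.png",vision.get_image(n)[:,:,::-1])
a=cv2.imread("pics/side20.png")[140:340,270:450];b=cv2.imread("pics/top20.png")[80:280,290:470]
o=cv2.hconcat([cv2.resize(x,None,fx=2.2,fy=2.2,interpolation=cv2.INTER_CUBIC) for x in(a,b)]);print(o.shape);cv2.imwrite("pics/p12.png",o)
E
```

```text
time: 19.88
tcp_pos: [0.522, -0.2338, 0.0702]
eef_rot: [-0.212, 0.764, 0.519, 0.318]
force: [0.6, -0.3, -0.3]
finger_gap: 0.503
time: 20.62
tcp_pos: [0.4714, -0.3503, 0.3114]
eef_rot: [-0.214, 0.766, 0.518, 0.317]
force: [0.7, -0.2, -0.4]
finger_gap: 0.601
t20.62 tcp [ 0.4714 -0.3503  0.3114] z [ 0.263  0.655 -0.708] y [ 0.928 -0.373  0.   ] F [ 0.7 -0.2 -0.4] gap 0.601 q [ 0.92  0.42  0.05  1.37 -0.67  1.79  0.59]
front line slope deg -0.91 y at x=.70 -0.0044 n 29 rack edge y -.0059 slope -.86
[-0.0, 0.1, 0.2, 0.3, 0.1, -0.2, -0.3, -0.2, -0.2, -0.1, -0.1, -0.1, -0.0, 0.0, 0.0, -0.0, -0.0, -0.0, 0.0, 0.1, 0.2, 0.3, 0.3, 0.2, 0.0, -0.3, -0.2, -0.2, -0.1]
(440, 792, 3)
```

View pics/p12.png

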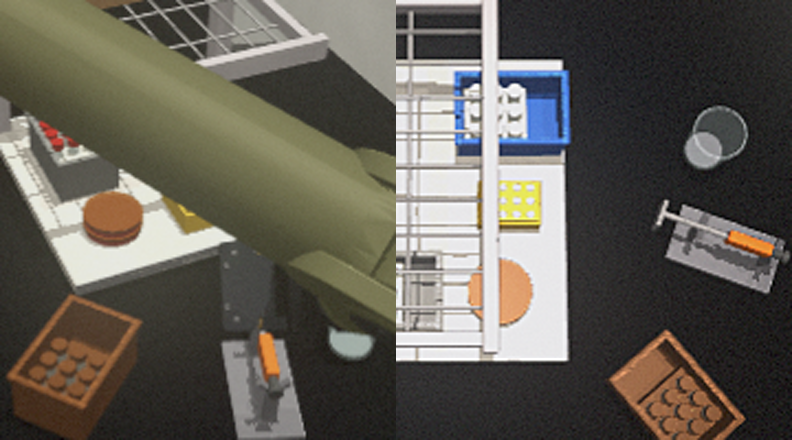

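The hook lies in its rest, the tote is flush and square, and the tip box stands upright. One numeric comparison with the first picture, then I hand in.

```bash
python3 - <<'E'
from h import *
a,b=[cv2.imread(f"pics/top{i}.png") for i in(0,20)]
d=np.abs(a.astype(int)-b).sum(2)
for n,(u,v,w,h) in dict(hook=(408,165,60,42),beaker=(418,125,35,35),dishes=(320,195,38,38),grey=(258,190,55,42),bottle=(262,152,35,40)).items():
    o,t=cv2.cvtColor(a[v:v+h,u:u+w],6).astype(np.float32),cv2.cvtColor(b[v:v+h,u:u+w],6).astype(np.float32)
    print(n,"shift px",np.round(cv2.phaseCorrelate(o,t,cv2.createHanningWindow((w,h),cv2.CV_32F)),2).tolist() if 0 else [np.round(x,2) for x in cv2.phaseCorrelate(o,t)],"mean diff",d[v:v+h,u:u+w].mean().round(1))
print(r.job_done())
E
```

```text
hook shift px [array([-0.02,  0.51]), np.float64(1.03)] mean diff 13.4
beaker shift px [array([0.04, 0.04]), np.float64(0.96)] mean diff 12.9
dishes shift px [array([ 0.  , -0.02]), np.float64(1.01)] mean diff 4.7
grey shift px [array([-0.  ,  0.51]), np.float64(1.0)] mean diff 7.2
bottle shift px [array([-0.04,  0.06]), np.float64(1.0)] mean diff 9.3
the job is handed in; nothing more can be done
None
```

I moved the yellow tip box upright to the free stretch of board in front of the bottle. I then hooked the blue tote's front wall, dragged it out, and laid the hook back in its rest. The job was handed in at about 21 s.

- **Blue tote:** its front rim is within about 0.5 mm of the board's front edge and about 0.1° from square with it. The wrist force I read between pulls peaked at about 4 N, and the gripper never came near the tote.
- **Hook:** the gripper let go within 1 mm of the pose in which it first held the hook. The last top picture shows the hook lying in the rest as before.
- **Things to leave alone:** comparing the first and last top pictures, the beaker, dishes and bottle shifted less than 0.1 px. The grey tote and the hook each read 0.5 px in one direction. I put the grey tote's down to the windows used for the comparison, since nothing came near it. For the hook that would be at most about 1.5 mm.
- **Weak check:** the arm hid the blue tote in the last side picture, so its final placing rests on the top camera alone.

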